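Back off the brass clamp collar and draw its tongue off the painted panel

TASK

With the fingertips alone, roll the ribbed rim of the brass collar anticlockwise (seen from above) by two full turns, so that its red stripe comes round to the white line for the second time, and leave it there. Only then push the upturned lip of that clamp's steel tongue away from the painted panel until the tongue is fully back at its stop. Leave the clamp with the black collar tight, do not shift or lift the panel, and leave everything else where it stands.

Things in the scene. Friction and masses are not known exactly. Their poses are not given: they have to be found in the camera images.
- brass: Clamp with the brass-coloured collar, fixed on the board. Origin on the collar's axis at the board's top (10 mm above the table); x points away from the panel, z up; its sizes below are mm in this frame. Blue steel base plate x -70 to +95, 76 wide, 10 high, white index line on it at x +58 to +94; block 56 by 72, top at 34; steel stud of radius 7 through the collar, top at 74
- brass_axis (a point): Centre of the brass-coloured collar, at the height of its flat top (68). Rim: 94 mm across over 20 upright ribs that stand out 2.5 mm, from height 50 to 68; under it only a hub of radius 18. A fingertip at height 53 or more clears the clamp's other parts all the way round
- brass_collar (a joint): Turn of the brass-coloured collar about z, rad: 0 = tight, as at every start; grows anticlockwise from above, loosening; stops at 0 and 19; does not rise. Friction 0.05 N m (about 1.1 N at the rim), stays where left; a fingertip held on the ribs with a few newtons and moved along or around the rim carries it round, perhaps slipping a little
- brass_mark (a point): Outer end of the red radial stripe (26 by 7 mm) on the flat top of the brass-coloured collar, 40 from its axis, height 68; turns with the collar; at 0 it points to +x of the clamp, at the white index line
- brass_tongue (a joint): Slide of the flat steel tongue of the clamp with the brass-coloured collar, m: 0 = reaching about 20 mm over the panel's edge, as at every start; 0.035 = fully back at its stop, clear of the panel; slides to +x of the clamp. About 4 N of friction holds it, no more when the collar is tight; stays where left
- brass_lip (a point): Middle of the top edge of the outer face (to the panel) of that tongue's upturned lip: a plate 44 wide (y), 6 thick, from height 17 to 43; outer face at x -88 at slide 0. The tongue is 44 wide, top at 17, and runs on 27 beyond that face, over the panel (panel top at 10)
- black: Clamp with the black collar, fixed on the board. Origin on the collar's axis at the board's top (10 mm above the table); x points away from the panel, z up; its sizes below are mm in this frame. Blue steel base plate x -70 to +95, 76 wide, 10 high, white index line on it at x +58 to +94; block 56 by 72, top at 34; steel stud of radius 7 through the collar, top at 74
- black_axis (a point): Centre of the black collar, at the height of its flat top (68). Rim: 94 mm across over 20 upright ribs that stand out 2.5 mm, from height 50 to 68; under it only a hub of radius 18. A fingertip at height 53 or more clears the clamp's other parts all the way round
- black_collar (a joint): Turn of the black collar about z, rad: 0 = tight, as at every start; grows anticlockwise from above, loosening; stops at 0 and 19; does not rise. Friction 0.05 N m (about 1.1 N at the rim), stays where left; a fingertip held on the ribs with a few newtons and moved along or around the rim carries it round, perhaps slipping a little
- black_mark (a point): Outer end of the red radial stripe (26 by 7 mm) on the flat top of the black collar, 40 from its axis, height 68; turns with the collar; at 0 it points to +x of the clamp, at the white index line
- black_tongue (a joint): Slide of the flat steel tongue of the clamp with the black collar, m: 0 = reaching about 20 mm over the panel's edge, as at every start; 0.035 = fully back at its stop, clear of the panel; slides to +x of the clamp. About 4 N of friction holds it, no more when the collar is tight; stays where left
- black_lip (a point): Middle of the top edge of the outer face (to the panel) of that tongue's upturned lip: a plate 44 wide (y), 6 thick, from height 17 to 43; outer face at x -88 at slide 0. The tongue is 44 wide, top at 17, and runs on 27 beyond that face, over the panel (panel top at 10)
- panel: Small painted wooden panel, 140 (x) by 400 (y) by 10 mm, 0.6 kg, lying loose on the board under both tongues; origin at the centre of its underside
- board: Fixed grey board 360 (x) by 500 (y) by 10 mm on the table; origin at the centre of its underside; the clamps stand along its +x half, 260 mm apart, the panel lies on its -x half
- jar: Small closed jar, 36 mm across, 42 high, standing on the board between or behind the clamps; origin at the centre of its underside
- brush: Paint brush 160 mm long lying to the left of the board
- tape: Roll of paper tape, 90 mm across, 25 high, lying to the left of the board
- solvent: Amber bottle 52 mm across, 90 high, standing to the right of the board
- tub: White plastic tub, 90 mm across, 60 high, standing to the right of the board
- spatula: Spatula 180 mm long lying to the right of the board
- mug: Blue mug, 76 mm across, 85 high, standing to the left of the board

How it is judged:
On the way, in this order (a step that is already met when the one before it is completed fails the run):
1. the brass collar stands two full turns loose (value of joint brass_collar between 11.916 and 13.216 rad), for 0.2 s.
2. the tongue of the brass clamp is pushed back to its stop (value of joint brass_tongue above 0.029 m), for 0.2 s.
At the end, for the whole second after the job is handed in: The brass collar is two turns (12.57 rad) loose, within 0.65 rad, and the brass clamp's tongue is at least 29 mm of its 35 mm back; the black collar is within 0.3 rad of tight with its tongue within 6 mm of its start, the panel is within 12 mm and every other thing within 30 mm of its start (all of step 1 and value of joint brass_tongue above 0.029 m and value of joint black_collar below 0.3 rad and value of joint black_tongue below 0.006 m and distance of panel from where it was at the start of the episode below 0.012 m and distance of each of jar, brush, tape, solvent, tub, spatula, mug from where it was at the start of the episode below 0.03 m); the robot touches nothing.
It fails at once if the brass clamp's tongue is moved (over 6 mm) before the collar is two turns loose (value of joint brass_tongue above 0.006 m and value of joint brass_collar below 11.916 rad).
It fails at once if the brass collar is run on past two and a half turns (value of joint brass_collar above 15.7 rad).
It fails at once if the black clamp is loosened or its tongue moved (value of joint black_collar above 0.3 rad or value of joint black_tongue above 0.006 m).
It fails at once if the panel is shifted or lifted by more than 12 mm (distance of panel from where it was at the start of the episode above 0.012 m).
It fails at once if a bystander is moved or lifted by more than 30 mm (distance of any of jar, brush, tape, solvent, tub, spatula, mug from where it was at the start of the episode above 0.03 m).
It also fails if it takes over 70 s, if anything falls off the work surface, if the arm or the gripper's body presses on something with over 40 N, if the wrist force passes 120 N, or if a joint passes its speed limit or range.

ROBOT

A 7-joint arm with a two-finger parallel gripper is mounted at the origin on the work surface. World frame = base frame: x ahead of the robot, y to its left, z up, the work surface at z = 0. Lengths are in m, angles in rad, forces in N, time in s.
With the tool pointing down it reaches from about 0.4 to 0.85 m from the base axis. Payload 4.5 kg.
Tool frame: the origin (TCP) lies midway between the tips of the shut fingers; the grasp point (between the pads) lies 19 mm behind it (r.hold_point_z is the distance from the TCP to the grasp point, in m); z points along the fingers, y is the direction in which the jaws open and shut (so a half turn about z gives the same grasp; the last joint's range is limited). The gripper opens to 88 mm and grips with 3 to 60 N. Pads are 18 mm wide; open, the fingers measure 123 mm over their backs; the gripper's body (75 mm by 187 mm) begins 45 mm behind the grasp point.
Start: joints at [-1.2, 0.689, -0.195, 1.565, 0.157, 0.902, -0.215], TCP at [0.207, 0.59, 0.239] pointing down, gripper open.
Joint ranges: [-3.01, 3.01], [-0.46, 2.08], [-1.47, 1.51], [0.13, 2.56], [-1, 4.14], [0.04, 2.09], [-2.66, 2.66]. Speed limits (rad/s): [2.57, 2.57, 3.14, 3.14, 3.14, 3.14, 3.14].

INTERFACE

Orientations are given as a unit quaternion [x, y, z, w].
In Python, from plant import r gives the robot as it stands. The module is installed in compiled form; this text tells all that it offers.
- The arm moves only by the tool move_arm, never from a script. Its arguments are lists of equal length, an entry for each row: "turn": the turn, a rotation vector about the tool's x, y, z in units of 2 pi rad (1.0 is 2 pi rad), a list of three; "dp": the shift along the tool's x, y, z in units of 2.5 cm (1.0 is 2.5 cm), a list of three; "jaw": the closure, from -1 (fully open) to 1 (shut), so that 0 is half open. In form: {"turn": [[wx, wy, wz], ...], "dp": [[x, y, z], ...], "jaw": [jaw, ...]}. A call has 1 to 10 rows; each row shifts and turns the commanded pose from where the row before left it, along the tool's axes as they then stand; what a row does not reach is not made up. A row lasts 1/12 s, in which the tool goes at most 41.7 mm and 7.16 degrees, less where a joint would pass 70% of its speed; a pose out of reach is approached as far as the arm can. A call with a number of a shift or a turn outside -1 to 1 is refused whole. A call with a gripper value outside its range is refused whole. The fingers move at their own pace and stop on an object; "newtons" is the grip in N (left out, the last holds). Time passes only in rows, so rows that do not move let the fingers close. It gives the time, the measured TCP pose, the force and the opening at its end, in the units of the state.
- r.get_state(): the state, without advancing time (a new reading comes with each control period).
- r.snapshot(name): name is "side" or "top"; returns a dict with "frame" (480x640x3 uint8, blue, green, red), "mtx" (3x3 intrinsics, pixels), "origin" and "orientation" of the camera in the world. Camera axes: x right, y up, looking along -z (the intrinsics and any distortion apply to the point x, -y, -z); pixel columns grow to the right and rows downward; lengths in m; the calibration is good to about 2 mm. A picture is of the moment at which its call begins. There is no depth.
- r.finish_job(): hands the job in, once; it reports no verdict.
The state is a dict: "clock": time; "q": joint angles; "qd": joint speeds; "joint_torque": joint torques, N m; "tool_pos": TCP position; "eef_rot": TCP orientation; "contact_force": force on the tool from outside, world axes, zero at the start; "moment": the same for the moment, N m; "opening": opening from 0.0 (shut) to 1.0 (fully open).
Only numpy, scipy, OpenCV 4.12 (cv2) and the standard library are available. Lean on these libraries where they do the work, as an engineer would, in place of code of your own. Each camera call takes 0.05 s, during which the arm holds its last target.

## Working session

There is one attempt and no reset: what is moved stays moved. The work goes in short steps, Python scripts to look and compute and a tool call to move; the robot and the scene stay as the last step left them, time stands still between calls to the robot, and variables do not carry over. Pictures are saved under pics/ and viewed, and the job is handed in when it is done.

Besides the shell and the picture viewer there is one more tool, called after "Emit:" as a command line: name --argument value ..., lists and objects as JSON in quotes. move_arm: Moves the arm, as the interface text tells. Shifts and turns lie within -1 to 1; 1 stands for 2.5 cm of shift or 2 pi rad of turn. Its arguments: {"type":"object","properties":{"turn":{"type":"array","items":{"type":"array","items":{"type":"number","minimum":-1,"maximum":1}}},"dp":{"type":"array","items":{"type":"array","items":{"type":"number","minimum":-1,"maximum":1}}},"jaw":{"type":"array","items":{"type":"number"}},"newtons":{"type":"number"}},"required":["turn","dp","jaw"]}

```bash
mkdir -p pics; python3 - <<'E'
from plant import r
import cv2,numpy as np
for n in("top","side"):
    s=r.snapshot(n); cv2.imwrite(f"pics/{n}0.png",s["frame"]); print(n,s["mtx"],s["origin"],s["orientation"],[k for k in s])
print(r.get_state(), r.hold_point_z)
E
```

```text
top [[589.57345003   0.         320.74865343]
 [  0.         589.57345003 235.03786386]
 [  0.           0.           1.        ]] [ 0.41734023 -0.00919007  1.51128699] [ 0.02339179 -0.01797252 -0.69655852  0.71689332] ['frame', 'mtx', 'origin', 'orientation']
side [[564.53053668   0.         316.40773087]
 [  0.         564.53053668 247.33130889]
 [  0.           0.           1.        ]] [ 0.0745269  -0.8836847   0.74894017] [ 0.45654492 -0.10125216 -0.20066921  0.86084064] ['frame', 'mtx', 'origin', 'orientation']
{'clock': 0.1, 'q': array([-1.20020965,  0.68989554, -0.1945475 ,  1.56622571,  0.15730066,
        0.90250594, -0.21507571]), 'qd': array([-0.00033335, -0.00383118,  0.00083973, -0.00192372, -0.00025625,
        0.00081586,  0.00164513]), 'joint_torque': array([-3.36046935e-03, -5.28504467e+01, -1.27141602e+00, -1.53838384e+01,
       -5.25011960e-02,  1.98153102e-03,  2.57673162e-05]), 'tool_pos': array([0.20637599, 0.5893466 , 0.2379976 ]), 'eef_rot': array([ 1.67539220e-01,  9.85865070e-01, -8.16451614e-04, -8.60754914e-05]), 'contact_force': array([-0.08524382,  0.30648405, -0.75869337]), 'moment': array([0.00422511, 0.03460567, 0.05938512]), 'opening': 1.0021134551314879} 0.0187
```

View pics/top0.png

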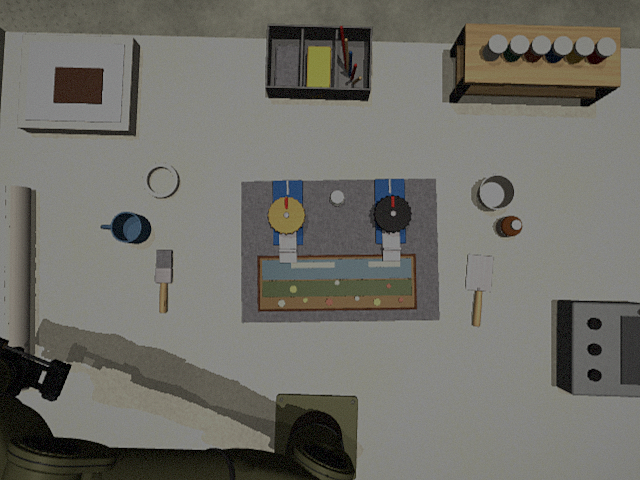

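View pics/side0.png

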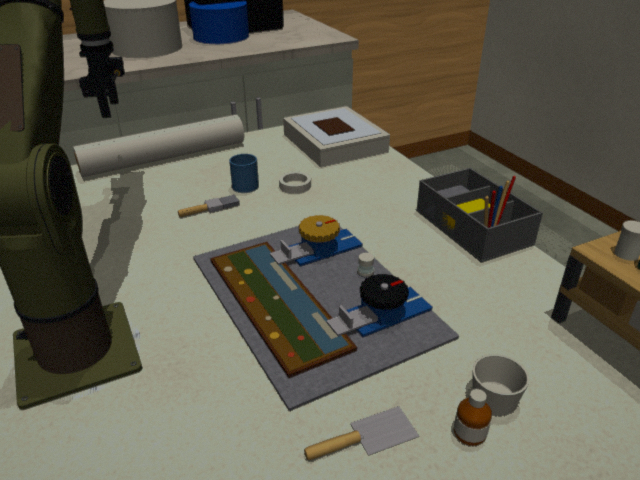

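```bash
cat > h.py <<'E'
from plant import r
import cv2,numpy as np
from scipy.spatial.transform import Rotation as R
def ray(s,px):
    v=np.linalg.inv(s["mtx"])@np.array([px[0],px[1],1.]); v=v*[1,-1,-1]
    return np.array(s["origin"]),R.from_quat(s["orientation"]).apply(v)
def onz(s,px,z):
    o,d=ray(s,px); return o+d*(z-o[2])/d[2]
def proj(s,p):
    v=R.from_quat(s["orientation"]).inv().apply(np.array(p)-s["origin"])*[1,-1,-1]
    q=s["mtx"]@v; return q[:2]/q[2]
def mask(hsv,lo,hi): return cv2.inRange(hsv,np.array(lo),np.array(hi))
def blobs(m,mn=15):
    n,l,st,c=cv2.connectedComponentsWithStats(m)
    return [(c[i].round(1),st[i].tolist()) for i in range(1,n) if st[i][4]>=mn]
E
python3 - <<'E'
from h import *
s=r.snapshot("top"); f=s["frame"]; hsv=cv2.cvtColor(f,cv2.COLOR_BGR2HSV)
for n,lo,hi in (("yellow",(18,90,60),(32,255,255)),("red",(0,160,80),(8,255,255)),("blue",(100,150,60),(118,255,255)),("black",(0,0,0),(180,255,32))):
    for c,st in blobs(mask(hsv,lo,hi),10):
        if 240<c[0]<440 and 170<c[1]<325: print(n,c,st,onz(s,c,.078).round(4))
cv2.imwrite("pics/crop.png",cv2.resize(f[165:330,235:445],None,fx=3.7,fy=3.6,interpolation=cv2.INTER_CUBIC))
t=r.snapshot("side");cv2.imwrite("pics/crops.png",cv2.resize(t["frame"][195:395,190:460],None,fx=2.9,fy=2.9,interpolation=cv2.INTER_CUBIC))
E
```

```text
yellow [286.1 215.6] [267, 197, 38, 38, 986] [0.5462 0.0889 0.078 ]
yellow [357.5 279. ] [352, 279, 12, 1, 12] [ 0.397  -0.0891  0.078 ]
yellow [375.5 279. ] [370, 279, 12, 1, 12] [ 0.3983 -0.1327  0.078 ]
yellow [397. 279.] [385, 279, 25, 1, 25] [ 0.3998 -0.1847  0.078 ]
yellow [283.3 280.4] [276, 280, 15, 2, 20] [0.3884 0.0906 0.078 ]
yellow [299.1 280.1] [295, 280, 10, 2, 11] [0.3902 0.0523 0.078 ]
yellow [313. 280.] [308, 280, 11, 1, 11] [0.3914 0.0186 0.078 ]
yellow [327. 280.] [320, 280, 15, 1, 15] [ 0.3924 -0.0153  0.078 ]
yellow [292.6 288.9] [290, 286, 7, 7, 17] [0.3685 0.0674 0.078 ]
yellow [262.1 295.6] [260, 293, 6, 5, 10] [0.3502 0.1408 0.078 ]
yellow [303.4 300. ] [295, 296, 16, 10, 40] [0.3425 0.0404 0.078 ]
yellow [330.6 298.5] [321, 296, 23, 9, 48] [ 0.348  -0.0253  0.078 ]
yellow [290.  300.8] [288, 299, 5, 6, 10] [0.3396 0.0728 0.078 ]
yellow [377.5 302.1] [374, 298, 8, 9, 24] [ 0.3427 -0.1388  0.078 ]
yellow [338.9 302.4] [337, 300, 5, 6, 11] [ 0.3392 -0.0456  0.078 ]
yellow [307.4 305.8] [302, 302, 10, 7, 20] [0.3288 0.0303 0.078 ]
yellow [399.5 304.2] [397, 303,
[... 202 characters left out ...]
 11, 27] [0.5786 0.0902 0.078 ]
blue [388.4 188.6] [375, 179, 30, 24, 432] [ 0.6195 -0.159   0.078 ]
blue [287.4 189.4] [273, 181, 29, 22, 418] [0.6106 0.0878 0.078 ]
blue [299.7 236. ] [297, 227, 6, 18, 88] [0.4973 0.0542 0.078 ]
blue [402.3 235.6] [400, 229, 6, 14, 59] [ 0.5054 -0.1954  0.078 ]
blue [275.9 237.8] [274, 230, 5, 15, 64] [0.4913 0.112  0.078 ]
blue [378.5 236.6] [376, 230, 6, 14, 74] [ 0.5013 -0.1376  0.078 ]
black [404.5 204.8] [398, 198, 14, 17, 39] [ 0.5809 -0.1991  0.078 ]
black [380.1 219.7] [373, 202, 27, 31, 87] [ 0.5427 -0.1405  0.078 ]
black [397.5 210.6] [395, 207, 5, 8, 13] [ 0.5662 -0.1824  0.078 ]
black [404.7 225.9] [402, 224, 7, 5, 10] [ 0.5292 -0.2007  0.078 ]
```

View pics/crop.png

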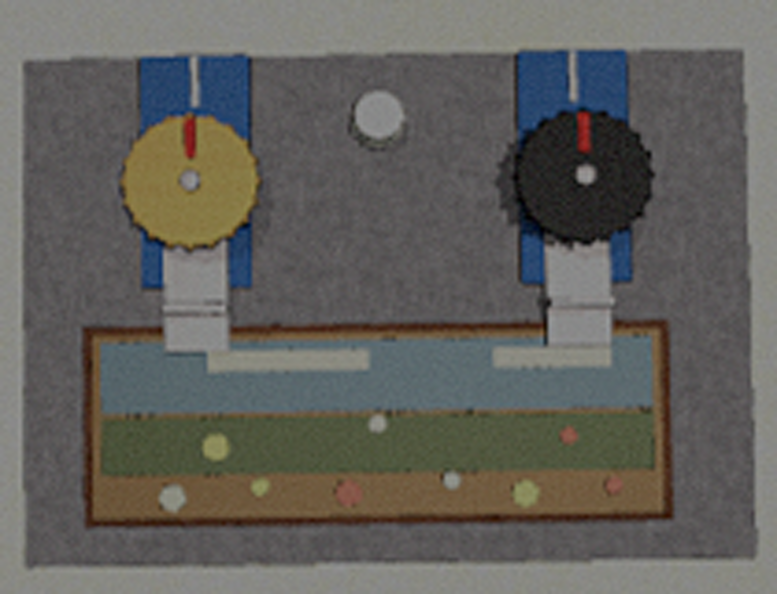

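View pics/crops.png

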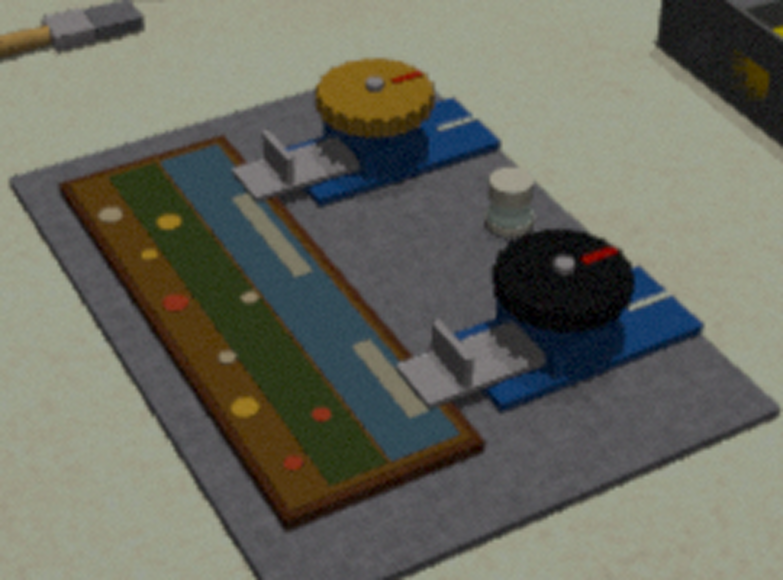

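```bash
python3 - <<'E'
from h import *
def tri(a,pa,b,pb):
    o1,d1=ray(a,pa);o2,d2=ray(b,pb)
    A=np.stack([d1,-d2],1);x=np.linalg.lstsq(A,o2-o1,rcond=None)[0]
    p,q=o1+x[0]*d1,o2+x[1]*d2; return (p+q)/2,np.linalg.norm(p-q)
C={}
for n in("top","side"):
    s=r.snapshot(n);f=s["frame"];hsv=cv2.cvtColor(f,cv2.COLOR_BGR2HSV)
    m=mask(hsv,(15,90,40),(34,255,255))
    c,st=max([b for b in blobs(m) if (260<b[0][0]<345 and 190<b[0][1]<260)],key=lambda b:b[1][4]); 
    x,y,w,h,_=st
    sub=np.zeros_like(m);sub[y:y+h,x:x+w]=m[y:y+h,x:x+w]
    cn=max(cv2.findContours(sub,0,2)[0],key=cv2.contourArea)
    print(n,st,cv2.minEnclosingCircle(cn),cv2.fitEllipse(cn), onz(s,cv2.minEnclosingCircle(cn)[0],.078))
    # stud: low-saturation inside
    g=mask(hsv,(0,0,70),(180,70,255))
    bs=[b for b in blobs(g,3) if x+4<b[0][0]<x+w-4 and y+2<b[0][1]<y+h-4]; print("stud",bs)
    C[n]=(s,bs)
    for b in bs: print(onz(s,b[0],.084).round(4))
    # black stud
    if n=="top":
        for b in blobs(g,3):
            if 380<b[0][0]<405 and 205<b[0][1]<222: print("blackstud",b,onz(s,b[0],.084))
        w=mask(hsv,(0,0,110),(180,60,255))
        for b in blobs(w,3):
            if 270<b[0][0]<410 and 178<b[0][1]<200: print("white",b,onz(s,b[0],.020).round(4))
E
```

```text
top [267, 197, 39, 38, 1006] ((286.0, 215.0), 19.000099182128906) ((286.06610107421875, 215.65150451660156), (35.089622497558594, 36.580142974853516), 85.29523468017578) [0.54768297 0.08922887 0.078     ]
stud [(array([286. , 214.5]), [284, 212, 5, 6, 26])]
[0.5484 0.0889 0.084 ]
blackstud (array([393., 213.]), [391, 210, 5, 7, 27]) [ 0.55937513 -0.17086993  0.084     ]
white (array([337. , 196.4]), [331, 190, 14, 14, 137]) [ 0.6041 -0.035   0.02  ]
side [299, 215, 41, 27, 846] ((318.8500061035156, 228.0), 20.24910545349121) ((317.9579162597656, 228.56097412109375), (25.995513916015625, 40.48582458496094), 93.03543853759766) [0.539231   0.07145159 0.078     ]
stud [(array([318.9, 223.2]), [316, 222, 6, 4, 18])]
[0.544  0.0809 0.084 ]
```

Emit:
move_arm --turn '[[0, 0, -0.0151], [0, 0, -0.0151], [0, 0, -0.0151], [0, 0, -0.015], [0, 0, 0]]' --dp '[[0, 0, 0], [0, 0, 0], [0, 0, 0], [0, 0, 0], [0, 0, 0]]' --jaw '[1, 1, 1, 1, 1]' --newtons 20

```text
clock: 0.72
tool_pos: [0.2067, 0.5897, 0.2386]
eef_rot: [-0.022, 1.0, -0.0, -0.0]
contact_force: [0.3, 0.3, -0.0]
opening: 0.646
```

Emit:
move_arm --turn '[[0, 0, 0], [0, 0, 0], [0, 0, 0], [0, 0, 0], [0, 0, 0], [0, 0, 0], [0, 0, 0], [0, 0, 0], [0, 0, 0]]' --dp '[[-0.4, -0.5, 0], [-0.75, -0.97, 0], [-0.75, -0.97, 0], [-0.75, -0.97, 0], [-0.75, -0.97, 0], [-0.75, -0.97, 0], [-0.75, -0.97, 0], [-0.75, -0.97, 0], [-0.75, -0.97, 0]]' --jaw '[1, 1, 1, 1, 1, 1, 1, 1, 1]'

```text
clock: 1.47
tool_pos: [0.3764, 0.3876, 0.2388]
eef_rot: [-0.019, 1.0, -0.0, 0.0]
contact_force: [0.5, 0.2, 0.2]
opening: 0.007
```

Emit:
move_arm --turn '[[0, 0, 0], [0, 0, 0], [0, 0, 0], [0, 0, 0], [0, 0, 0], [0, 0, 0], [0, 0, 0], [0, 0, 0]]' --dp '[[-0.75, -0.97, 0], [-0.75, -0.97, 0], [-0.75, -0.97, 0], [-0.75, -0.97, 0], [-0.75, -0.97, 0], [-0.75, -0.97, 0], [-0.4, -0.5, 0], [0, 0, 0]]' --jaw '[1, 1, 1, 1, 1, 1, 1, 1]'

```text
clock: 2.13
tool_pos: [0.5073, 0.2313, 0.2384]
eef_rot: [-0.015, 1.0, -0.002, 0.001]
contact_force: [-0.6, 0.7, 0.1]
opening: 0.005
```

```bash
cat >> h.py <<'E'
AX=np.array([.547,.089]);YAW=.043
def clamp(p):
    d=np.array(p[:2])-AX;c,s=np.cos(YAW),np.sin(YAW)
    return np.array([c*d[0]+s*d[1],-s*d[0]+c*d[1],p[2]-.01])*1000
def st():
    S=r.get_state();print("t",round(S["clock"],2),"clamp mm",clamp(S["tool_pos"]).round(1),"F",S["contact_force"].round(1),"rot",R.from_quat(S["eef_rot"]).as_matrix()[:2,1].round(3),"q",S["q"].round(2),"op",round(S["opening"],2))
E
python3 - <<'E'
from h import *
st()
E
```

```text
t 2.13 clamp mm [-33.6 143.9 228.4] F [-0.6  0.7  0.1] rot [-0.031  1.   ] q [-0.3   0.61 -0.35  1.77  0.28  0.81  0.81] op 0.0
```

Emit:
move_arm --turn '[[0, 0, -0.002], [0, 0, 0], [0, 0, 0], [0, 0, 0], [0, 0, 0], [0, 0, 0], [0, 0, 0], [0, 0, 0], [0, 0, 0]]' --dp '[[-0.4, -0.5, 0.4], [-0.4, -0.5, 0.7], [-0.4, -0.5, 0.7], [-0.4, -0.5, 0.7], [-0.4, -0.5, 0.7], [-0.14, -0.2, 0.7], [0, 0, 0.7], [0, 0, 0.5], [0, 0, 0]]' --jaw '[1, 1, 1, 1, 1, 1, 1, 1, 1]'

```text
clock: 2.88
tool_pos: [0.5587, 0.1726, 0.109]
eef_rot: [-0.027, 1.0, -0.001, -0.002]
contact_force: [-0.1, -0.2, 0.4]
opening: 0.003
```

```bash
python3 - <<'E'
from h import *
st()
s=r.snapshot("side");cv2.imwrite("pics/s1.png",cv2.resize(s["frame"][95:320,200:460],None,fx=2.6,fy=2.6,interpolation=cv2.INTER_CUBIC))
s=r.snapshot("top");cv2.imwrite("pics/t1.png",cv2.resize(s["frame"][150:300,200:400],None,fx=3.8,fy=3.8,interpolation=cv2.INTER_CUBIC))
E
```

```text
t 2.88 clamp mm [15.3 83.  99. ] F [-0.1 -0.2  0.4] rot [-0.054  0.999] q [-0.21  0.83 -0.29  1.79  0.39  0.59  0.88] op 0.0
```

View pics/s1.png

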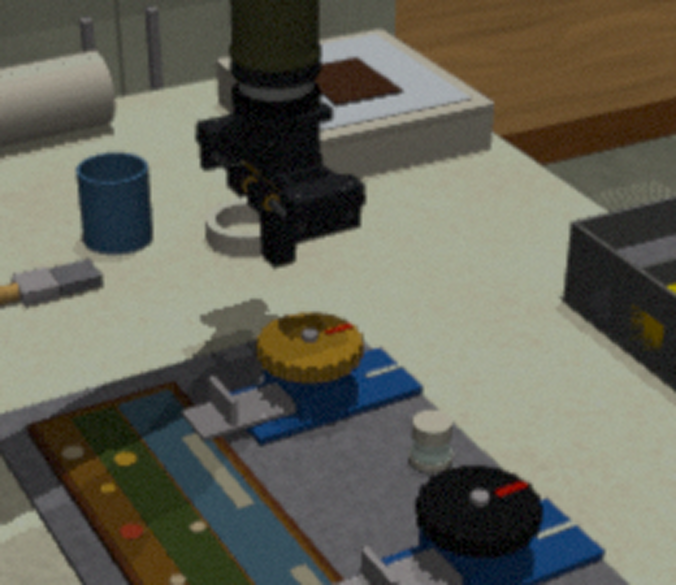

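View pics/t1.png

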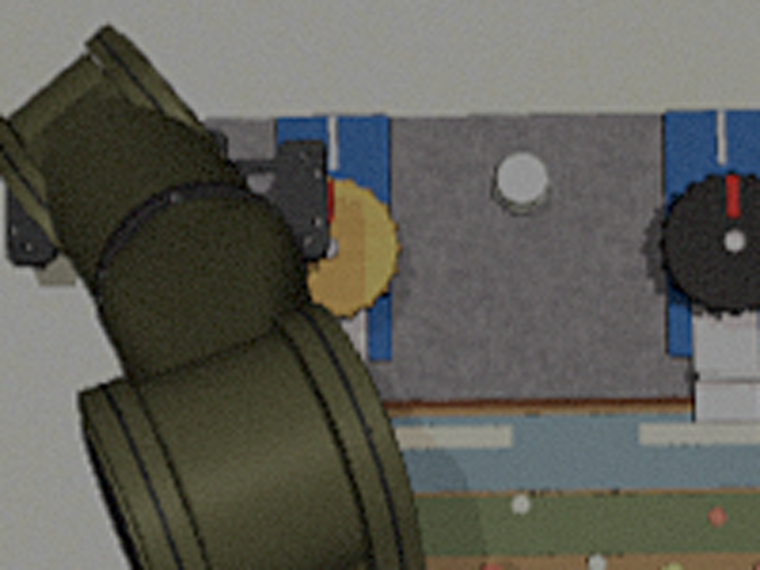

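Emit:
move_arm --turn '[[0, 0, 0.0015], [0, 0, 0], [0, 0, 0], [0, 0, 0], [0, 0, 0], [0, 0, 0]]' --dp '[[0, 0, 0.5], [0, 0, 0.6], [0, -0.2, 0.5], [0, -0.2, 0.05], [0, -0.2, 0], [0, 0, 0]]' --jaw '[1, 1, 1, 1, 1, 1]'

```text
clock: 3.48
tool_pos: [0.5625, 0.1565, 0.0711]
eef_rot: [-0.022, 1.0, -0.0, 0.001]
contact_force: [0.3, -0.1, -0.1]
opening: 0.004
```

```bash
python3 - <<'E'
from h import *
st()
E
```

```text
t 3.48 clamp mm [18.4 66.8 61.1] F [ 0.3 -0.1 -0.1] rot [-0.043  0.999] q [-0.2   0.88 -0.25  1.81  0.42  0.5   0.87] op 0.0
```

Emit:
move_arm --turn '[[0, 0, 0], [0, 0, 0], [0, 0, 0], [0, 0, 0]]' --dp '[[0, -0.1, 0.1], [0, -0.1, 0], [0, -0.05, 0], [0, 0, 0]]' --jaw '[1, 1, 1, 1]'

```text
clock: 3.82
tool_pos: [0.5623, 0.1514, 0.0678]
eef_rot: [-0.022, 1.0, -0.0, 0.0]
contact_force: [-0.1, -0.2, 0.7]
opening: 0.007
```

```bash
python3 - <<'E'
from h import *
st()
E
```

```text
t 3.82 clamp mm [17.9 61.7 57.8] F [-0.1 -0.2  0.7] rot [-0.045  0.999] q [-0.2   0.89 -0.25  1.82  0.42  0.49  0.88] op 0.01
```

Emit:
move_arm --turn '[[0, 0, 0], [0, 0, 0], [0, 0, 0], [0, 0, 0]]' --dp '[[0, -0.1, 0], [0, -0.1, 0], [0, 0, 0], [0, 0, 0]]' --jaw '[1, 1, 1, 1]'

```text
clock: 4.15
tool_pos: [0.5623, 0.1471, 0.0675]
eef_rot: [-0.023, 1.0, 0.0, 0.0]
contact_force: [-0.0, 1.0, 0.1]
opening: 0.008
```

```bash
python3 - <<'E'
from h import *
st()
E
```

```text
t 4.15 clamp mm [17.8 57.4 57.5] F [-0.   1.   0.1] rot [-0.045  0.999] q [-0.19  0.89 -0.25  1.82  0.43  0.49  0.88] op 0.01
```

Emit:
move_arm --turn '[[0, 0, 0], [0, 0, 0], [0, 0, 0]]' --dp '[[0, -0.1, 0], [0, 0, 0], [0, 0, 0]]' --jaw '[1, 1, 1]'

```text
clock: 4.4
tool_pos: [0.5624, 0.1467, 0.0676]
eef_rot: [-0.023, 1.0, 0.002, 0.0]
contact_force: [-0.6, 5.4, -0.2]
opening: 0.008
```

```bash
python3 - <<'E'
from h import *
st()
E
```

```text
t 4.4 clamp mm [17.8 57.  57.6] F [-0.6  5.4 -0.2] rot [-0.047  0.999] q [-0.18  0.89 -0.26  1.82  0.43  0.49  0.89] op 0.01
```

```bash
cat >> h.py <<'E'
def outline(d,a=9.,b=11.5,rr=47.,step=.25):
    q=rr-d;P=[]
    def arc(t0,cx,cy):
        for t in np.arange(t0,t0+np.pi/2,step/q): P.append((cx+q*np.cos(t),cy+q*np.sin(t)))
    def lin(p0,p1):
        n=int(np.hypot(p1[0]-p0[0],p1[1]-p0[1])/step)
        for i in range(n): P.append(tuple(np.array(p0)+(np.array(p1)-p0)*i/n))
    lin((a,q+b),(-a,q+b));arc(np.pi/2,-a,b);lin((-a-q,b),(-a-q,-b));arc(np.pi,-a,-b)
    lin((-a,-q-b),(a,-q-b));arc(1.5*np.pi,a,-b);lin((a+q,-b),(a+q,b));arc(0,a,b)
    return np.array(P)
def plan(d=3.,step=7.,n=8,z=58.,k=2.0,adv=0):
    S=r.get_state();m=clamp(S["tool_pos"]);F=S["contact_force"];c,s=np.cos(YAW),np.sin(YAW)
    Fc=np.array([c*F[0]+s*F[1],-s*F[0]+c*F[1]])
    cmd=m[:2]-Fc/k
    P=outline(d);i=int(np.argmin(((P-cmd)**2).sum(1)))
    rad=m[:2]/np.hypot(*m[:2])
    Rm=R.from_quat(S["eef_rot"]).as_matrix();yw=np.arctan2(-Rm[0,1],Rm[1,1])
    print("t",round(S["clock"],2),"meas",m.round(1),"Fc",Fc.round(1),"Frad",round(Fc@rad,1),"cmd",cmd.round(1),"idx",i,"/",len(P),"P",P[i].round(1),"yawerr",round(yw-YAW,3))
    rows=[];cur=cmd.copy()
    for j in range(1,n+1):
        t=P[(i+int(j*step/.25))%len(P)];dl=t-cur
        dz=-(z-m[2]) if j==1 else 0
        row=np.round([-dl[0]/25,dl[1]/25,dz/25],2);rows.append(row.tolist())
        cur=cur+np.array([-row[0],row[1]])*25
    print(rows+[[0,0,0]])
E
python3 - <<'E'
from h import *
plan()
E
```

```text
t 4.4 meas [17.8 57.  57.6] Fc [-0.4  5.5] Frad 5.1 cmd [18.  54.3] idx 1399 / 1436 P [18.  54.6] yawerr 0.004
[[0.28, 0.05, -0.01], [0.27, -0.0, 0.0], [0.28, -0.0, 0.0], [0.28, -0.0, 0.0], [0.28, -0.03, 0.0], [0.27, -0.07, 0.0], [0.26, -0.11, 0.0], [0.23, -0.15, 0.0], [0, 0, 0]]
```

Emit:
move_arm --turn '[[0, 0, 0], [0, 0, 0], [0, 0, 0], [0, 0, 0], [0, 0, 0], [0, 0, 0], [0, 0, 0], [0, 0, 0], [0, 0, 0]]' --dp '[[0.28, 0.05, -0.01], [0.27, 0, 0], [0.28, 0, 0], [0.28, 0, 0], [0.28, -0.03, 0], [0.27, -0.07, 0], [0.26, -0.11, 0], [0.23, -0.15, 0], [0, 0, 0]]' --jaw '[1, 1, 1, 1, 1, 1, 1, 1, 1]'

```text
clock: 5.15
tool_pos: [0.5064, 0.1321, 0.0675]
eef_rot: [-0.022, 1.0, -0.001, -0.002]
contact_force: [-3.8, 2.9, 2.8]
opening: 0.003
```

```bash
python3 - <<'E'
from h import *
plan()
s=r.snapshot("side");cv2.imwrite("pics/s2.png",cv2.resize(s["frame"][145:295,240:440],None,fx=3.6,fy=3.6,interpolation=cv2.INTER_CUBIC))
E
```

```text
t 5.15 meas [-38.7  44.8  57.5] Fc [-3.7  3. ] Frad 4.7 cmd [-36.9  43.3] idx 199 / 1436 P [-38.1  44.5] yawerr 0.002
[[0.24, -0.15, -0.02], [0.16, -0.23, 0.0], [0.13, -0.25, 0.0], [0.08, -0.27, 0.0], [0.03, -0.28, 0.0], [0.01, -0.27, 0.0], [-0.0, -0.28, 0.0], [-0.0, -0.28, 0.0], [0, 0, 0]]
```

View pics/s2.png

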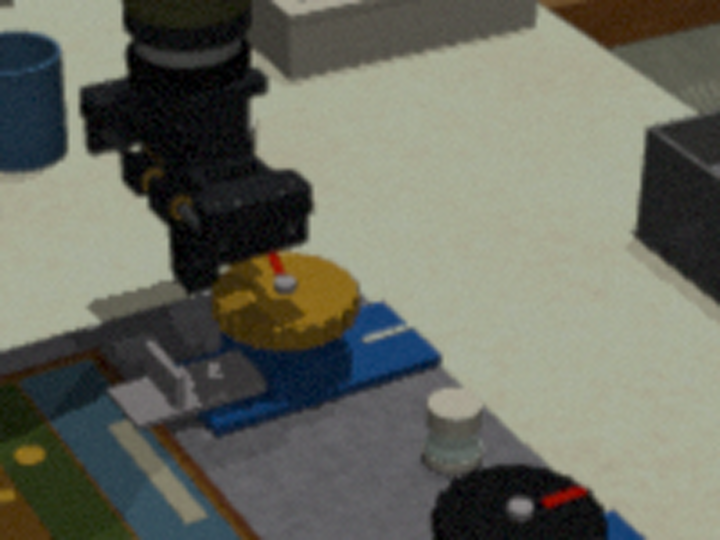

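```bash
cat >> h.py <<'E'
def stripe(save=None):
    for n in("side","top"):
        s=r.snapshot(n);hsv=cv2.cvtColor(s["frame"],cv2.COLOR_BGR2HSV)
        m=cv2.bitwise_or(mask(hsv,(0,150,45),(9,255,255)),mask(hsv,(172,150,45),(180,255,255)))
        for c,t in blobs(m,5):
            p=clamp(onz(s,c,.078)); 
            if np.hypot(*p[:2])<50: print(n,c,t[4],"p",p.round(1),"ang deg",round(np.degrees(np.arctan2(p[1],p[0])),1),"r",round(np.hypot(*p[:2]),1))
        if save:cv2.imwrite(f"pics/{save}{n}.png",cv2.resize(s["frame"][145:295,240:440],None,fx=3.6,fy=3.6,interpolation=cv2.INTER_CUBIC))
E
python3 - <<'E'
from h import *
stripe()
E
```

```text
side [316.2 217.3] 19 p [ 8.2 26.  68. ] ang deg 72.6 r 27.3
```

Emit:
move_arm --turn '[[0, 0, 0], [0, 0, 0], [0, 0, 0], [0, 0, 0], [0, 0, 0], [0, 0, 0], [0, 0, 0], [0, 0, 0], [0, 0, 0]]' --dp '[[0.24, -0.15, -0.02], [0.16, -0.23, 0], [0.13, -0.25, 0], [0.08, -0.27, 0], [0.03, -0.28, 0], [0.01, -0.27, 0], [0, -0.28, 0], [0, -0.28, 0], [0, 0, 0]]' --jaw '[1, 1, 1, 1, 1, 1, 1, 1, 1]'

```text
clock: 6.05
tool_pos: [0.4917, 0.0794, 0.0678]
eef_rot: [-0.022, 1.0, -0.002, -0.003]
contact_force: [-6.9, -0.1, 4.6]
opening: 0.005
```

```bash
python3 - <<'E'
from h import *
plan()
stripe()
E
```

```text
t 6.05 meas [-55.6  -7.3  57.8] Fc [-6.9  0.2] Frad 6.8 cmd [-52.2  -7.4] idx 424 / 1436 P [-53.   -7.2] yawerr 0.0
[[0.03, -0.28, -0.01], [-0.04, -0.27, 0.0], [-0.08, -0.27, 0.0], [-0.13, -0.25, 0.0], [-0.16, -0.23, 0.0], [-0.2, -0.2, 0.0], [-0.22, -0.16, 0.0], [-0.25, -0.13, 0.0], [0, 0, 0]]
```

Emit:
move_arm --turn '[[0, 0, 0], [0, 0, 0], [0, 0, 0], [0, 0, 0], [0, 0, 0], [0, 0, 0], [0, 0, 0], [0, 0, 0], [0, 0, 0]]' --dp '[[0.03, -0.28, 0], [-0.04, -0.27, 0], [-0.08, -0.27, 0], [-0.13, -0.25, 0], [-0.16, -0.23, 0], [-0.2, -0.2, 0], [-0.22, -0.16, 0], [-0.25, -0.13, 0], [0, 0, 0]]' --jaw '[1, 1, 1, 1, 1, 1, 1, 1, 1]'

```text
clock: 6.9
tool_pos: [0.5222, 0.0327, 0.0676]
eef_rot: [-0.019, 1.0, -0.004, -0.002]
contact_force: [-1.7, -6.5, -0.8]
opening: 0.006
```

```bash
python3 - <<'E'
from h import *
plan()
stripe("a")
E
```

```text
t 6.9 meas [-27.2 -55.2  57.6] Fc [-2.  -6.4] Frad 6.6 cmd [-26.2 -52. ] idx 647 / 1436 P [-26.1 -52. ] yawerr -0.004
[[-0.27, -0.09, -0.02], [-0.27, -0.04, 0.0], [-0.28, -0.01, 0.0], [-0.28, 0.0, 0.0], [-0.28, 0.0, 0.0], [-0.28, 0.02, 0.0], [-0.27, 0.06, 0.0], [-0.26, 0.1, 0.0], [0, 0, 0]]
```

View pics/aside.png

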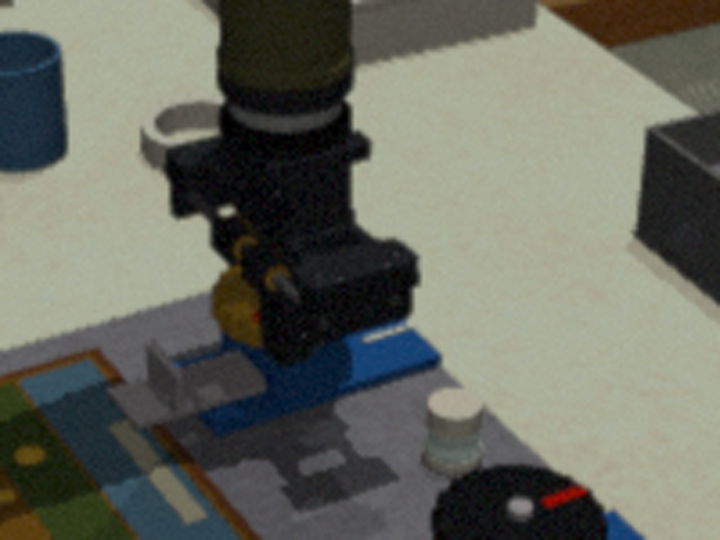

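View pics/atop.png

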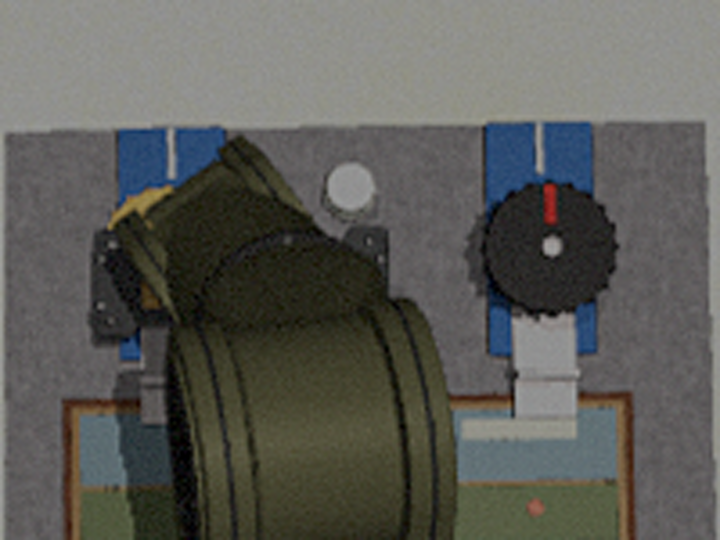

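Emit:
move_arm --turn '[[0, 0, 0], [0, 0, 0], [0, 0, 0], [0, 0, 0], [0, 0, 0], [0, 0, 0], [0, 0, 0], [0, 0, 0], [0, 0, 0]]' --dp '[[-0.27, -0.09, 0], [-0.27, -0.04, 0], [-0.28, -0.01, 0], [-0.28, 0, 0], [-0.28, 0, 0], [-0.28, 0.02, 0], [-0.27, 0.06, 0], [-0.26, 0.1, 0], [0, 0, 0]]' --jaw '[1, 1, 1, 1, 1, 1, 1, 1, 1]'

```text
clock: 7.75
tool_pos: [0.581, 0.0362, 0.0678]
eef_rot: [-0.02, 1.0, -0.004, 0.002]
contact_force: [4.4, -8.1, -4.7]
opening: 0.002
```

```bash
python3 - <<'E'
from h import *
plan()
stripe("b")
E
```

```text
t 7.75 meas [ 31.7 -54.2  57.8] Fc [ 4.  -8.3] Frad 9.2 cmd [ 29.7 -50. ] idx 877 / 1436 P [ 29.9 -50.2] yawerr -0.003
[[-0.24, 0.14, -0.01], [-0.21, 0.19, 0.0], [-0.18, 0.22, 0.0], [-0.13, 0.24, 0.0], [-0.1, 0.26, 0.0], [-0.06, 0.28, 0.0], [-0.01, 0.27, 0.0], [-0.0, 0.28, 0.0], [0, 0, 0]]
side [328.8 228.7] 15 p [  9.4 -30.5  68. ] ang deg -73.0 r 31.9
```

View pics/bside.png

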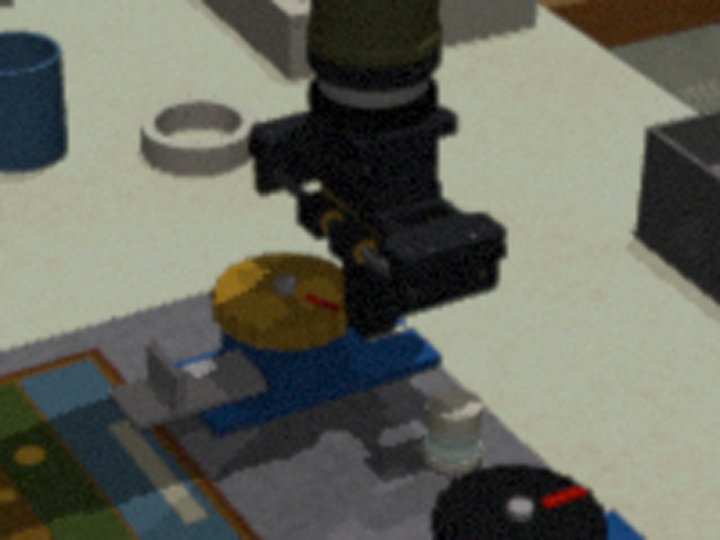

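Emit:
move_arm --turn '[[0, 0, 0], [0, 0, 0], [0, 0, 0], [0, 0, 0], [0, 0, 0], [0, 0, 0], [0, 0, 0], [0, 0, 0], [0, 0, 0]]' --dp '[[-0.24, 0.14, 0], [-0.21, 0.19, 0], [-0.18, 0.22, 0], [-0.13, 0.24, 0], [-0.1, 0.26, 0], [-0.06, 0.28, 0], [-0.01, 0.27, 0], [0, 0.28, 0], [0, 0, 0]]' --jaw '[1, 1, 1, 1, 1, 1, 1, 1, 1]'

```text
clock: 8.6
tool_pos: [0.6044, 0.0911, 0.0689]
eef_rot: [-0.022, 1.0, 0.001, 0.005]
contact_force: [6.8, 1.5, -3.9]
opening: 0.006
```

```bash
python3 - <<'E'
from h import *
plan()
stripe("c")
E
```

```text
t 8.6 meas [57.4 -0.3 58.9] Fc [6.8 1.2] Frad 6.8 cmd [54. -1.] idx 1109 / 1436 P [53. -1.] yawerr 0.001
[[0.04, 0.28, 0.04], [0.0, 0.28, 0.0], [0.03, 0.28, 0.0], [0.08, 0.27, 0.0], [0.12, 0.25, 0.0], [0.15, 0.23, 0.0], [0.19, 0.21, 0.0], [0.22, 0.17, 0.0], [0, 0, 0]]
side [328.8 220.2] 16 p [27.1  0.9 68. ] ang deg 1.8 r 27.1
```

View pics/cside.png

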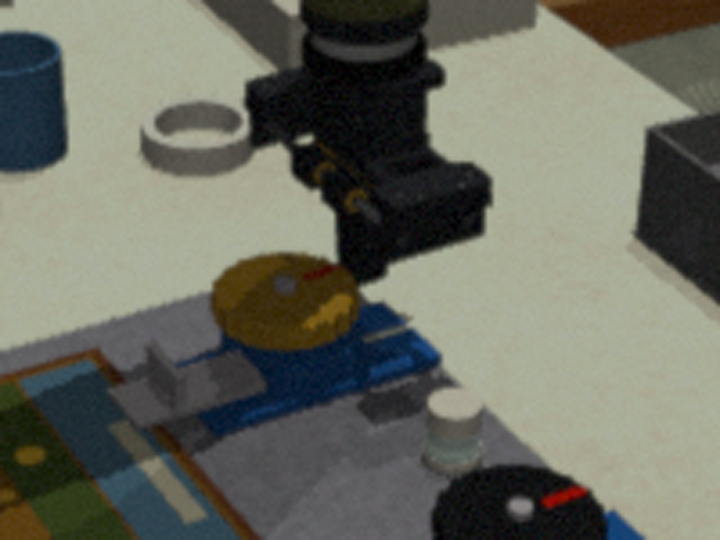

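Emit:
move_arm --turn '[[0, 0, 0], [0, 0, 0], [0, 0, 0], [0, 0, 0], [0, 0, 0], [0, 0, 0], [0, 0, 0], [0, 0, 0], [0, 0, 0]]' --dp '[[0.04, 0.28, 0.04], [0, 0.28, 0], [0.03, 0.28, 0], [0.08, 0.27, 0], [0.12, 0.25, 0], [0.15, 0.23, 0], [0.19, 0.21, 0], [0.22, 0.17, 0], [0, 0, 0]]' --jaw '[1, 1, 1, 1, 1, 1, 1, 1, 1]'

```text
clock: 9.45
tool_pos: [0.5773, 0.1413, 0.0679]
eef_rot: [-0.023, 1.0, 0.002, 0.002]
contact_force: [2.3, 5.4, 1.2]
opening: 0.0
```

```bash
python3 - <<'E'
from h import *
plan()
stripe()
E
```

```text
t 9.45 meas [32.6 51.  57.9] Fc [2.5 5.3] Frad 5.8 cmd [31.3 48.3] idx 1340 / 1436 P [31.7 49.2] yawerr 0.004
[[0.23, 0.16, -0.0], [0.27, 0.08, 0.0], [0.28, 0.04, 0.0], [0.27, 0.01, 0.0], [0.28, -0.0, 0.0], [0.28, -0.0, 0.0], [0.28, -0.03, 0.0], [0.27, -0.06, 0.0], [0, 0, 0]]
side [312.9 218.7] 15 p [-1.3 24.3 68. ] ang deg 93.1 r 24.3
```

Emit:
move_arm --turn '[[0, 0, 0], [0, 0, 0], [0, 0, 0], [0, 0, 0], [0, 0, 0], [0, 0, 0], [0, 0, 0], [0, 0, 0], [0, 0, 0]]' --dp '[[0.23, 0.16, 0], [0.27, 0.08, 0], [0.28, 0.04, 0], [0.27, 0.01, 0], [0.28, 0, 0], [0.28, 0, 0], [0.28, -0.03, 0], [0.27, -0.06, 0], [0, 0, 0]]' --jaw '[1, 1, 1, 1, 1, 1, 1, 1, 1]'

```text
clock: 10.3
tool_pos: [0.5199, 0.1415, 0.0672]
eef_rot: [-0.023, 1.0, -0.0, -0.001]
contact_force: [-3.2, 5.3, 3.8]
opening: 0.008
```

```bash
python3 - <<'E'
from h import *
plan()
stripe("d")
E
```

```text
t 10.3 meas [-24.9  53.7  57.2] Fc [-3.   5.4] Frad 6.2 cmd [-23.4  51. ] idx 133 / 1436 P [-23.9  52.9] yawerr 0.003
[[0.28, -0.04, -0.03], [0.23, -0.15, 0.0], [0.21, -0.19, 0.0], [0.17, -0.22, 0.0], [0.14, -0.25, 0.0], [0.09, -0.26, 0.0], [0.05, -0.27, 0.0], [0.02, -0.28, 0.0], [0, 0, 0]]
side [306.8 225.6] 17 p [-27.2   4.8  68. ] ang deg 170.0 r 27.7
```

View pics/dside.png

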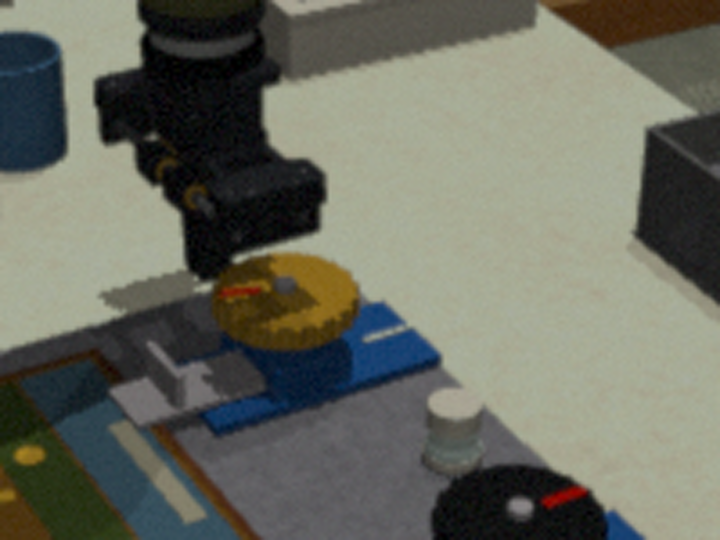

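Emit:
move_arm --turn '[[0, 0, 0], [0, 0, 0], [0, 0, 0], [0, 0, 0], [0, 0, 0], [0, 0, 0], [0, 0, 0], [0, 0, 0], [0, 0, 0]]' --dp '[[0.28, -0.04, -0.03], [0.23, -0.15, 0], [0.21, -0.19, 0], [0.17, -0.22, 0], [0.14, -0.25, 0], [0.09, -0.26, 0], [0.05, -0.27, 0], [0.02, -0.28, 0], [0, 0, 0]]' --jaw '[1, 1, 1, 1, 1, 1, 1, 1, 1]'

```text
clock: 11.15
tool_pos: [0.4927, 0.096, 0.0677]
eef_rot: [-0.021, 1.0, -0.002, -0.002]
contact_force: [-3.2, -0.1, 1.7]
opening: 0.008
```

```bash
python3 - <<'E'
from h import *
plan()
stripe()
E
```

```text
t 11.15 meas [-54.    9.4  57.7] Fc [-3.2  0.1] Frad 3.2 cmd [-52.4   9.3] idx 358 / 1436 P [-53.    9.2] yawerr -0.0
[[0.03, -0.28, -0.01], [-0.0, -0.28, 0.0], [-0.0, -0.28, 0.0], [-0.03, -0.28, 0.0], [-0.07, -0.27, 0.0], [-0.11, -0.26, 0.0], [-0.15, -0.24, 0.0], [-0.18, -0.21, 0.0], [0, 0, 0]]
side [315.2 230.7] 15 p [-20.9 -23.1  68. ] ang deg -132.2 r 31.1
```

Emit:
move_arm --turn '[[0, 0, 0], [0, 0, 0], [0, 0, 0], [0, 0, 0], [0, 0, 0], [0, 0, 0], [0, 0, 0], [0, 0, 0], [0, 0, 0]]' --dp '[[0.03, -0.28, 0], [0, -0.28, 0], [0, -0.28, 0], [-0.03, -0.28, 0], [-0.07, -0.27, 0], [-0.11, -0.26, 0], [-0.15, -0.24, 0], [-0.18, -0.21, 0], [0, 0, 0]]' --jaw '[1, 1, 1, 1, 1, 1, 1, 1, 1]'

```text
clock: 12.0
tool_pos: [0.5062, 0.0418, 0.0675]
eef_rot: [-0.021, 1.0, -0.004, -0.004]
contact_force: [-6.5, -6.7, 3.1]
opening: 0.006
```

```bash
python3 - <<'E'
from h import *
plan()
stripe("e")
E
```

```text
t 12.0 meas [-42.8 -45.4  57.5] Fc [-6.7 -6.4] Frad 9.3 cmd [-39.4 -42.2] idx 580 / 1436 P [-40.  -42.7] yawerr -0.002
[[-0.19, -0.2, -0.02], [-0.24, -0.15, 0.0], [-0.26, -0.1, 0.0], [-0.27, -0.06, 0.0], [-0.28, -0.02, 0.0], [-0.28, -0.0, 0.0], [-0.28, -0.0, 0.0], [-0.28, 0.0, 0.0], [0, 0, 0]]
```

View pics/eside.png

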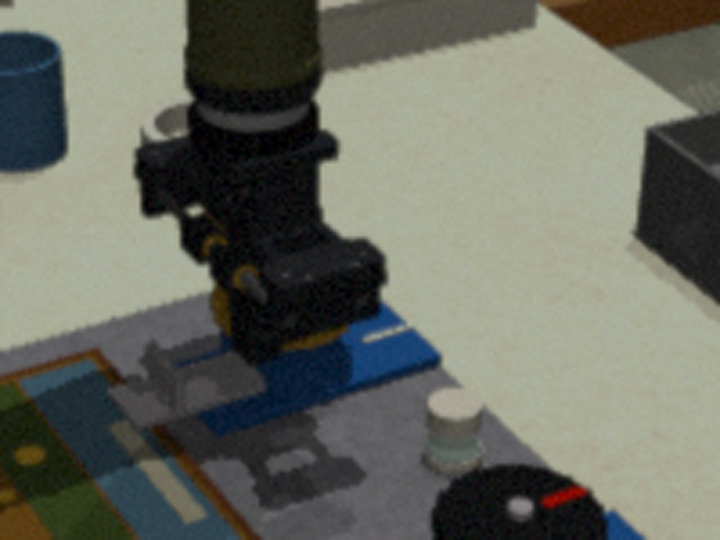

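Emit:
move_arm --turn '[[0, 0, 0], [0, 0, 0], [0, 0, 0], [0, 0, 0], [0, 0, 0], [0, 0, 0], [0, 0, 0]]' --dp '[[-0.19, -0.2, -0.02], [-0.24, -0.15, 0], [-0.26, -0.1, 0], [-0.27, -0.06, 0], [-0.28, -0.02, 0], [-0.28, 0, 0], [0, 0, 0]]' --jaw '[1, 1, 1, 1, 1, 1, 1]'

```text
clock: 12.68
tool_pos: [0.5479, 0.0274, 0.0676]
eef_rot: [-0.019, 1.0, -0.005, -0.002]
contact_force: [-0.0, -12.9, -3.7]
opening: 0.001
```

```bash
python3 - <<'E'
from h import *
plan()
stripe("f")
E
```

```text
t 12.68 meas [ -1.8 -61.5  57.6] Fc [ -0.6 -12.9] Frad 12.9 cmd [ -1.5 -55.1] idx 748 / 1436 P [ -1.5 -55.5] yawerr -0.004
[[-0.28, -0.02, -0.02], [-0.28, 0.01, 0.0], [-0.27, 0.04, 0.0], [-0.27, 0.09, 0.0], [-0.25, 0.13, 0.0], [-0.22, 0.17, 0.0], [-0.2, 0.2, 0.0], [-0.16, 0.22, 0.0], [0, 0, 0]]
```

View pics/fside.png

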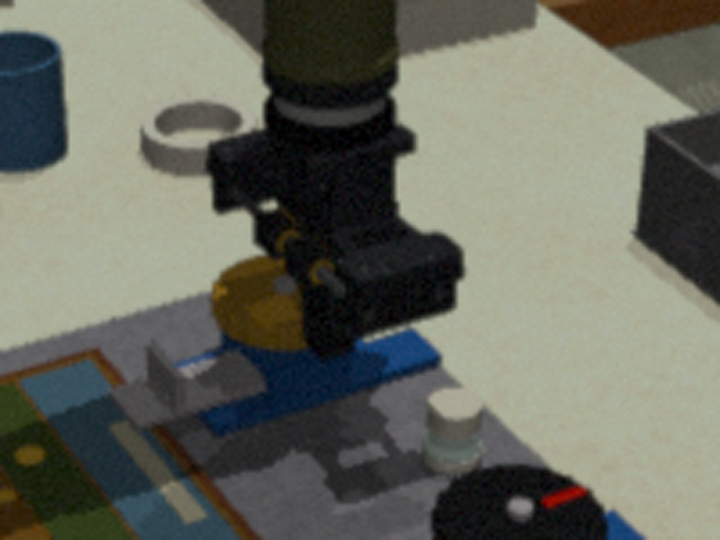

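Emit:
move_arm --turn '[[0, 0, 0], [0, 0, 0], [0, 0, 0], [0, 0, 0], [0, 0, 0], [0, 0, 0], [0, 0, 0], [0, 0, 0], [0, 0, 0], [0, 0, 0]]' --dp '[[0, -0.35, 0], [0, -0.35, 0], [0, 0, -0.6], [0, 0, -0.7], [0.5, 0, -0.5], [0.9, 0.5, 0], [0.9, 0.8, 0], [0.9, 0.8, 0], [0.9, 0.6, 0], [0.8, 0.2, 0]]' --jaw '[1, 1, 1, 1, 1, 1, 1, 1, 1, 1]'

```text
clock: 13.62
tool_pos: [0.4228, 0.0887, 0.114]
eef_rot: [-0.025, 1.0, 0.002, 0.001]
contact_force: [0.3, 0.4, -0.4]
opening: 0.008
```

```bash
python3 - <<'E'
from h import *
st()
stripe("g")
E
```

```text
t 13.62 clamp mm [-124.1    5.   104. ] F [ 0.3  0.4 -0.4] rot [-0.049  0.999] q [-0.2   0.7  -0.18  2.24  0.52  0.23  0.78] op 0.01
side [330.4 221.4] 13 p [27.7 -5.4 68. ] ang deg -11.1 r 28.2
top [286.6 202.8] 25 p [30.6 -1.6 68. ] ang deg -3.0 r 30.6
```

View pics/gside.png

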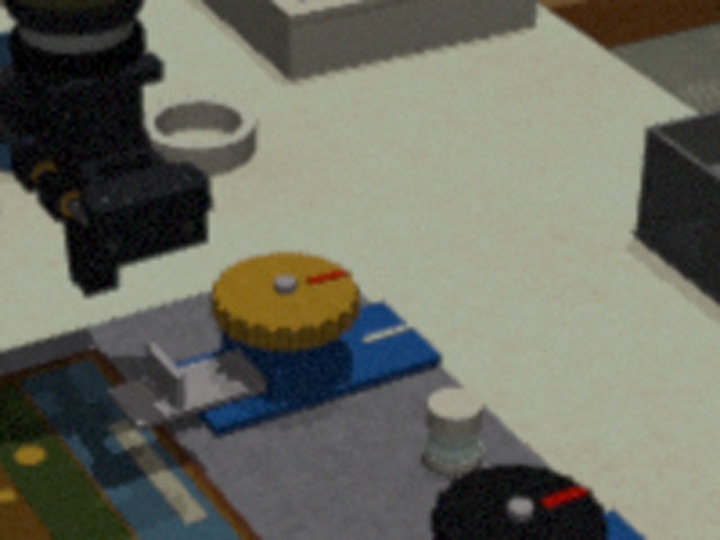

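View pics/gtop.png

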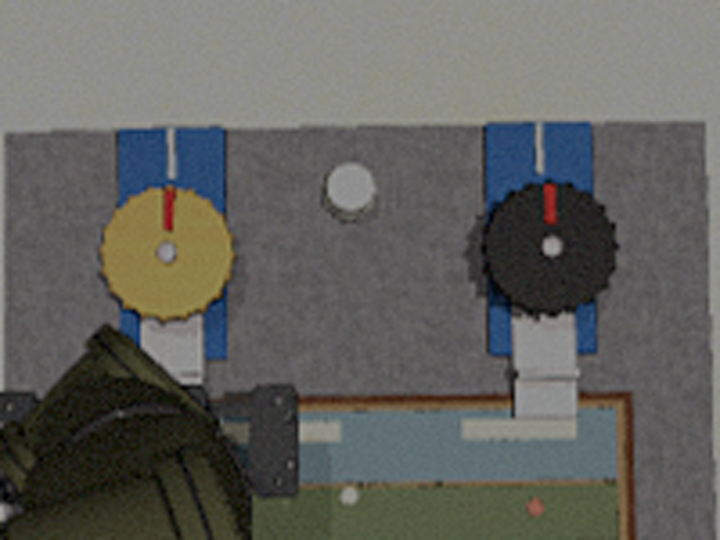

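Emit:
move_arm --turn '[[0, 0, 0.001], [0, 0, 0], [0, 0, 0], [0, 0, 0], [0, 0, 0], [0, 0, 0], [0, 0, 0]]' --dp '[[0, -0.1, 0.4], [0, -0.1, 0.6], [0, 0, 0.6], [0, 0, 0.6], [0, 0, 0.4], [0, 0, 0.2], [0, 0, 0]]' --jaw '[1, 1, 1, 1, 1, 1, 1]'

```text
clock: 14.3
tool_pos: [0.4261, 0.0804, 0.0472]
eef_rot: [-0.02, 1.0, -0.0, -0.0]
contact_force: [-0.1, -0.2, -0.2]
opening: 0.008
```

```bash
python3 - <<'E'
from h import *
st()
stripe("h")
E
```

```text
t 14.3 clamp mm [-121.2   -3.4   37.2] F [-0.1 -0.2 -0.2] rot [-0.04   0.999] q [-0.26  0.85 -0.05  2.27  0.95  0.04  0.36] op 0.01
side [330.1 221.5] 14 p [26.9 -5.5 68. ] ang deg -11.5 r 27.5
top [286.6 202.8] 25 p [30.6 -1.6 68. ] ang deg -3.0 r 30.6
```

View pics/hside.png

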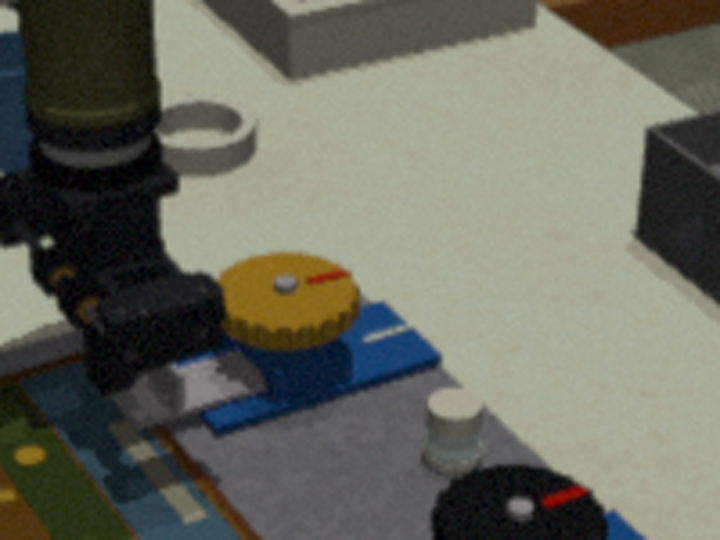

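Emit:
move_arm --turn '[[0, 0, 0], [0, 0, 0], [0, 0, 0], [0, 0, 0], [0, 0, 0]]' --dp '[[-0.2, 0, 0], [-0.25, 0.1, 0], [-0.2, 0, 0], [0, 0, 0], [0, 0, 0]]' --jaw '[1, 1, 1, 1, 1]'

```text
clock: 14.82
tool_pos: [0.4411, 0.0833, 0.0484]
eef_rot: [-0.019, 1.0, -0.0, -0.001]
contact_force: [-0.8, 0.1, 0.6]
opening: 0.005
```

```bash
python3 - <<'E'
from h import *
st()
E
```

```text
t 14.82 clamp mm [-106.    -1.2   38.4] F [-0.8  0.1  0.6] rot [-0.038  0.999] q [-0.2   0.85 -0.14  2.22  0.93  0.13  0.39] op 0.0
```

Emit:
move_arm --turn '[[0, 0, 0], [0, 0, 0], [0, 0, 0], [0, 0, 0], [0, 0, 0], [0, 0, 0]]' --dp '[[0, 0.05, 0.15], [0, 0, 0.1], [-0.2, 0, 0], [-0.2, 0, 0], [-0.2, 0, 0], [0, 0, 0]]' --jaw '[1, 1, 1, 1, 1, 1]'

```text
clock: 15.32
tool_pos: [0.4551, 0.0851, 0.0414]
eef_rot: [-0.019, 1.0, -0.0, -0.002]
contact_force: [-1.6, -0.7, -0.2]
opening: 0.009
```

```bash
python3 - <<'E'
from h import *
st()
stripe("i")
E
```

```text
t 15.32 clamp mm [-92.    0.1  31.4] F [-1.6 -0.7 -0.2] rot [-0.039  0.999] q [-0.17  0.87 -0.19  2.18  0.92  0.18  0.4 ] op 0.01
side [330.8 221.3] 12 p [28.7 -5.5 68. ] ang deg -10.8 r 29.2
top [286.5 202.9] 26 p [30.4 -1.3 68. ] ang deg -2.5 r 30.4
```

View pics/iside.png

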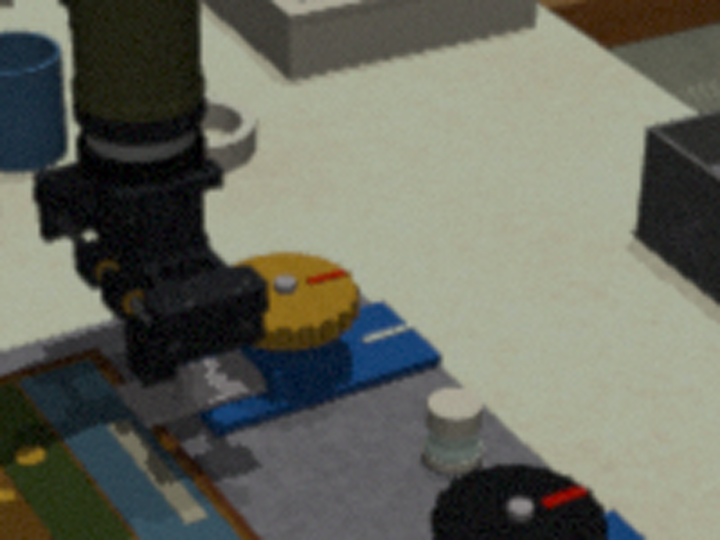

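Emit:
move_arm --turn '[[0, 0, 0], [0, 0, 0], [0, 0, 0], [0, 0, 0], [0, 0, 0], [0, 0, 0]]' --dp '[[-0.2, 0, 0], [-0.2, 0, 0], [-0.2, 0, 0], [-0.2, 0, 0], [0, 0, 0], [0, 0, 0]]' --jaw '[1, 1, 1, 1, 1, 1]'

```text
clock: 15.92
tool_pos: [0.4768, 0.0859, 0.0417]
eef_rot: [-0.019, 1.0, -0.0, -0.0]
contact_force: [-0.1, 0.6, -0.5]
opening: 0.007
```

```bash
python3 - <<'E'
from h import *
st()
E
```

```text
t 15.92 clamp mm [-70.2  -0.1  31.7] F [-0.1  0.6 -0.5] rot [-0.038  0.999] q [-0.11  0.88 -0.26  2.11  0.89  0.26  0.45] op 0.01
```

```bash
python3 - <<'E'
from h import *
stripe("j")
E
```

```text
side [330.4 221.4] 13 p [27.7 -5.4 68. ] ang deg -11.1 r 28.2
top [286.6 202.8] 25 p [30.6 -1.6 68. ] ang deg -3.0 r 30.6
```

View pics/jside.png

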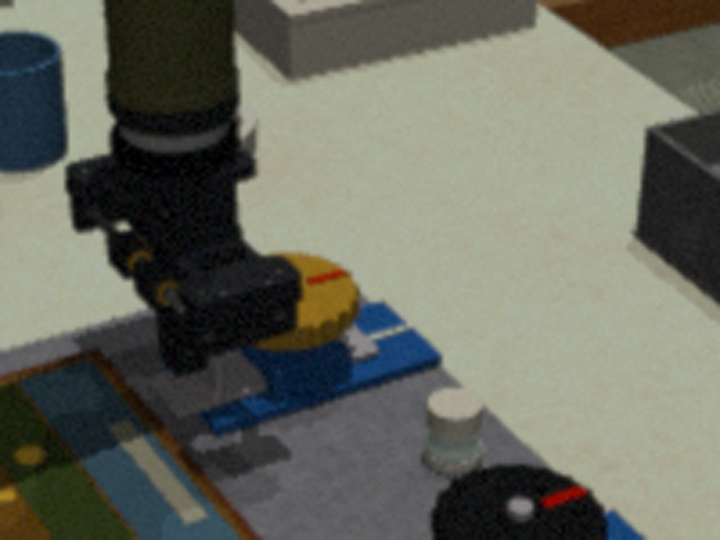

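Emit:
move_arm --turn '[[0, 0, 0], [0, 0, 0], [0, 0, 0], [0, 0, 0], [0, 0, 0]]' --dp '[[-0.12, 0, 0], [-0.12, 0, 0], [-0.1, 0, 0], [0, 0, 0], [0, 0, 0]]' --jaw '[1, 1, 1, 1, 1]'

```text
clock: 16.43
tool_pos: [0.4841, 0.0861, 0.0417]
eef_rot: [-0.019, 1.0, -0.0, -0.001]
contact_force: [-2.6, 0.1, 2.0]
opening: 0.004
```

```bash
python3 - <<'E'
from h import *
st()
E
```

```text
t 16.43 clamp mm [-62.9  -0.2  31.7] F [-2.6  0.1  2. ] rot [-0.039  0.999] q [-0.09  0.88 -0.29  2.09  0.88  0.29  0.47] op 0.0
```

Emit:
move_arm --turn '[[0, 0, 0], [0, 0, 0], [0, 0, 0], [0, 0, 0]]' --dp '[[-0.08, 0, 0], [-0.08, 0, 0], [0, 0, 0], [0, 0, 0]]' --jaw '[1, 1, 1, 1]'

```text
clock: 16.77
tool_pos: [0.4849, 0.0861, 0.0415]
eef_rot: [-0.02, 1.0, -0.001, -0.004]
contact_force: [-9.4, 0.3, 7.0]
opening: 0.0
```

```bash
python3 - <<'E'
from h import *
st()
E
```

```text
t 16.77 clamp mm [-62.2  -0.3  31.5] F [-9.4  0.3  7. ] rot [-0.04   0.999] q [-0.08  0.89 -0.3   2.08  0.87  0.31  0.49] op 0.0
```

Emit:
move_arm --turn '[[0, 0, 0], [0, 0, 0], [0, 0, 0], [0, 0, 0], [0, 0, 0], [0, 0, 0], [0, 0, 0], [0, 0, 0], [0, 0, 0], [0, 0, 0]]' --dp '[[0.3, 0, 0], [0.4, 0, 0], [0.2, 0, -0.3], [0, 0, -0.7], [0, 0, -0.8], [0, 0, -0.8], [0, 0.5, -0.8], [0, 0.8, -0.8], [0, 0.8, -0.8], [0, 0.8, -0.3]]' --jaw '[1, 1, 1, 1, 1, 1, 1, 1, 1, 1]'

```text
clock: 17.6
tool_pos: [0.4647, 0.1595, 0.1773]
eef_rot: [-0.019, 1.0, 0.001, 0.001]
contact_force: [0.7, 0.1, 0.0]
opening: 0.009
```

Emit:
move_arm --turn '[[0, 0, 0], [0, 0, 0], [0, 0, 0], [0, 0, 0], [0, 0, 0], [0, 0, 0], [0, 0, 0]]' --dp '[[0, 0.8, 0], [0, 0.8, 0], [0, 0.8, 0], [0, 0.8, 0], [0, 0.8, 0], [0, 0.8, 0], [0, 0, 0]]' --jaw '[1, 1, 1, 1, 1, 1, 1]'

```text
clock: 18.18
tool_pos: [0.4582, 0.2837, 0.1754]
eef_rot: [-0.022, 1.0, 0.003, -0.0]
contact_force: [-0.4, 0.8, 0.0]
opening: 0.003
```

```bash
python3 - <<'E'
from h import *
st()
stripe()
s=r.snapshot("top");f=s["frame"];cv2.imwrite("pics/endt.png",cv2.resize(f[150:350,90:530],None,fx=1.8,fy=1.8,interpolation=cv2.INTER_CUBIC))
a=cv2.imread("pics/top0.png");d=cv2.absdiff(a,f).max(2)
print([b for b in blobs((cv2.medianBlur(d,3)>25).astype(np.uint8)*255,15)])
t=r.snapshot("side");cv2.imwrite("pics/ends.png",t["frame"])
E
```

```text
t 18.18 clamp mm [-80.3 198.3 165.4] F [-0.4  0.8  0. ] rot [-0.044  0.999] q [-0.3   0.72 -0.56  1.88  0.56  0.71  0.42] op 0.0
side [330.4 221.4] 13 p [27.7 -5.4 68. ] ang deg -11.1 r 28.2
top [286.6 202.8] 25 p [30.6 -1.6 68. ] ang deg -3.0 r 30.6
[(array([287.2, 195.6]), [279, 191, 18, 15, 158]), (array([166.2, 369.9]), [0, 209, 322, 271, 40352]), (array([289.2, 237. ]), [281, 236, 15, 3, 19]), (array([287.6, 256. ]), [279, 249, 18, 14, 198]), (array([ 89.7, 371.9]), [88, 370, 4, 5, 15]), (array([117.6, 387.9]), [114, 385, 9, 6, 23]), (array([111.5, 392.4]), [108, 389, 8, 8, 26]), (array([123.6, 393.4]), [121, 390, 6, 8, 21]), (array([105.2, 399. ]), [102, 395, 7, 8, 26]), (array([156.4, 399.7]), [150, 394, 15, 13, 54]), (array([125.2, 404.4]), [118, 401, 15, 7, 44]), (array([152.8, 408.8]), [147, 404, 17, 9, 49]), (array([173.2, 410.8]), [169, 407, 11, 8, 49]), (array([189. , 411.8]), [185, 408, 9, 8, 28]), (array([301.2, 428.1]), [287, 412, 32, 33, 600]), (array([195.5, 418.4]), [191, 415, 11, 8, 36]), (array([314.8, 450.5]), [297, 430, 32, 38, 550]), (array([206.5, 437.4]), [202, 435, 11, 8, 47]), (array([242.7, 439.3]), [239, 436, 9, 8, 23]), (array([253. , 440.1]), [251, 437, 5, 7, 16]), (array([261.1, 443.4]), [258, 442, 7, 4, 20]), (array([333.8, 463.7]), [326, 451, 14, 25, 149]), (array([347.7, 466.9]), [341, 453, 14, 27, 216]), (array([306.9, 475.1]), [296, 471, 21, 9, 130])]
```

View pics/endt.png

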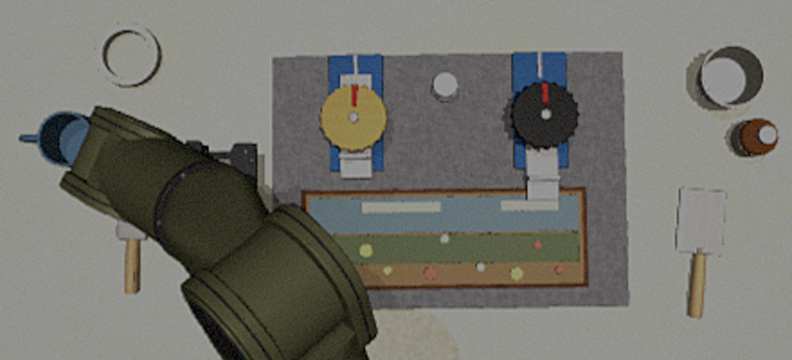

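View pics/ends.png

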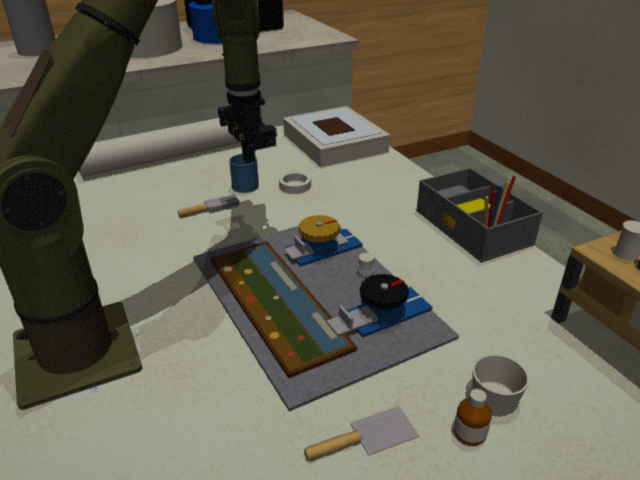

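```bash
python3 -c "
from plant import r
print(r.finish_job())"
```

```text
the job is handed in; nothing more can be done
None
```

The job is handed in. It was done at about 18 s of the 70 s allowed, and the interface gave no verdict.

- **Brass collar:** I shut the fingertips, held them on the ribs with about 3–13 N and carried them around the rim about one and a half times. The collar turned further than the fingers travelled, so that gave two full turns anticlockwise. I followed the stripe with the camera at most stops; in a few it was hidden behind the gripper. At the end the stripe stood about 3° short of the white line in the top view and 11° short in the side view. The two views disagree, probably because the side view also placed the stud several mm off, but both are well within the 0.65 rad (37°) allowed.
- **Brass tongue:** I pushed its lip back only after the collar was at two turns. The finger halted at the expected stop position (about 35 mm of travel) as the force rose to about 9 N. The top view shows the tongue moved by about 34 mm and clear of the panel.
- **Everything else:** Comparing the first and last top pictures, the only changes were the brass tongue, the robot and its shadow. The panel, the black clamp and the other things in clear view did not change. The arm hid the brush and mug in the top view; in the side view they look unmoved. The arm ended about 0.17 m up, clear of everything.

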